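# Change over the microscope's lamps at the switch row

## Robot

A 7-joint arm with a two-finger parallel gripper is mounted at the origin on the work surface. World frame = base frame: x ahead of the robot, y to its left, z up, the work surface at z = 0. Lengths are in mm, angles in rad, forces in N, time in s.
With the tool pointing down it reaches from about 400 to 875 mm from the base axis. Payload 4.4 kg.
Tool frame: the origin (TCP) lies at the very end of the fingers, on their centre line; the grasp point (between the pads) lies 19 mm behind it; z points along the fingers, y is the direction in which the jaws open and shut (so a half turn about z gives the same grasp; the last joint's range is limited). The gripper opens to 85 mm and grips with 20 to 120 N. Pads are 22 mm wide; open, the fingers measure 114 mm over their backs; the gripper's body (76 mm by 85 mm) begins 54 mm behind the grasp point. The pads swing forward as they close: fully open they stand 13 mm farther back than shut.
Start: joints at [-1.384, 0.628, 0.038, 1.517, -0.027, 0.996, -0.02], TCP at [162.55, 629.361, 231.313] pointing down, gripper open.
Joint ranges: [-3.06, 3.06], [-0.37, 2.12], [-1.25, 1.32], [0.18, 2.47], [-1.1, 4.24], [0.23, 1.98], [-2.94, 2.94]. Speed limits (rad/s): [2.57, 2.57, 3.14, 3.14, 3.14, 3.14, 3.14].

## Interface

Orientations are given as [roll, pitch, yaw] about the fixed x, y, z axes, in that order (R = Rz(yaw) Ry(pitch) Rx(roll)).
In Python, from cell import read_state, get_image, calibration, finish_job gives the robot as it stands. The module is installed in compiled form; this text tells all that it offers.
- The arm moves only by the tool apply_moves, never from a script. Its argument "increments" is a list of rows, each an object of numbers: "tx", "ty", "tz": the shift along the world's x, y, z in m; "rx", "ry", "rz": the turn, a rotation vector about the world's x, y, z in units of 5 degrees (1.0 is 5 degrees); "claw": the finger opening in m, from 0 to 0.0854. In form: [{"tx": .., "ty": .., "tz": .., "rx": .., "ry": .., "rz": .., "claw": ..}, ...]. A call has 1 to 12 rows; each row is the pose to reach, as a shift and turn from the pose commanded when the call began; what a row does not reach only later rows make up. A row lasts 1/10 s, in which the tool goes at most 50 mm and 8.59 degrees, less where a joint would pass 70% of its speed; a pose out of reach is approached as far as the arm can. A call with a gripper value outside its range is refused whole. The fingers move at their own pace and stop on an object; the grip force is fixed at half the most. Time passes only in rows, so rows that repeat a pose let the fingers close. It gives the time, the measured TCP pose, the force and the opening at its end, in the units of the state.
- read_state(): the state, without advancing time (a new reading comes with each control period).
- get_image(name): name is "scene" or "top" or "wrist"; returns the picture (384x512x3 uint8, red, green, blue); there is no depth.
- calibration(name): a dict with "camera_matrix" (3x3 intrinsics, pixels), "distortion" ([k1, k2, p1, p2, k3] as OpenCV has them; the pictures are not rectified), "origin" and "attitude" of the camera in the world. Camera axes: x right, y up, looking along -z (the intrinsics and any distortion apply to the point x, -y, -z); pixel columns grow to the right and rows downward; lengths in mm; the calibration is good to about 2 mm. A picture is of the moment at which its call begins: read the wrist's pose just before it. calibration takes no time and is no camera call; for the wrist camera it gives the pose at the moment of the call.
- finish_job(): hands the job in, once; it reports no verdict.
The state is a dict: "clock": time; "qpos": joint angles; "qd": joint speeds; "tau": joint torques, N m; "eef_pos": TCP position; "tool_rot": TCP orientation; "force": force on the tool from outside, world axes, zero at the start; "torque": the same for the moment, N m; "width": finger opening in mm.
Only numpy, scipy, OpenCV 4.12 (cv2) and the standard library are available. Lean on these libraries where they do the work, as an engineer would, in place of code of your own. Each camera call takes 0.05 s, during which the arm holds its last target. There are 200 camera calls.

## Task

Change the microscope's lighting at its lamp console: first switch off the red lever by tipping it all the way to the front (towards the robot), then switch on the blue lever by tipping it all the way to the back. Leave the green, yellow and white levers just as they are, do not bump or lean on the microscope or its console, and leave the specimen under it and the dust cap in front of it where they lie.

Things in the scene. Friction and masses are not known exactly. Their poses are not given: they have to be found in the camera images.
- station: Cream boom-stand stereo microscope with lamp console, one fixed piece. Origin on the table under the switch row's centre; x points level from the console's low front edge (near the robot) to its high back, y along the row, z up. Console 206 mm wide, x -70 to +85 mm; its panel slopes up to +x at 30 degrees, 83 mm high at x = 0 (switch faces about 1.5 mm proud).
- boom_mid (a point): Mid-axis of the round steel boom, 36 mm in diameter, that runs level along the station's y over the back of the row (station x 53, z 285 mm). A tool held upright beside the levers strikes it: reach in under it with the tool leaning about 35 to 40 degrees, fingers pointing down and away from the robot. Boom post at station y = +215 mm.
- head_mid (a point): Centre of the cream and black microscope head (station x 53, y -250, z 270 mm): 80 mm wide, from z = 143 to 400 mm; its eyepieces reach to station x = -75 mm.
- mod_red: Fixed black switch module with the red lever, 30 mm wide, one of five side by side along the console's panel, 32 mm from centre to centre, in any order. Origin at the middle of the lever's pivot axis (station x = 0, z = 85 mm); axes parallel to the station's.
- mod_blue: Fixed black switch module with the blue lever, 30 mm wide, one of five side by side along the console's panel, 32 mm from centre to centre, in any order. Origin at the middle of the lever's pivot axis (station x = 0, z = 85 mm); axes parallel to the station's.
- mod_green: Fixed black switch module with the green lever, 30 mm wide, one of five side by side along the console's panel, 32 mm from centre to centre, in any order. Origin at the middle of the lever's pivot axis (station x = 0, z = 85 mm); axes parallel to the station's.
- mod_yellow: Fixed black switch module with the yellow lever, 30 mm wide, one of five side by side along the console's panel, 32 mm from centre to centre, in any order. Origin at the middle of the lever's pivot axis (station x = 0, z = 85 mm); axes parallel to the station's.
- mod_white: Fixed black switch module with the white lever, 30 mm wide, one of five side by side along the console's panel, 32 mm from centre to centre, in any order. Origin at the middle of the lever's pivot axis (station x = 0, z = 85 mm); axes parallel to the station's.
- red (a joint): Red switch lever (starts on), rad: 0 = off, leaning to the console's low front edge (53 degrees from vertical); 0.8 = on, tipped to the back (almost upright, 7 degrees short of vertical). Stops at both ends; friction holds it where left; 2 to 4 N at the cap moves it. 50 mm from pivot to end: steel stem, then a red round-ended cap 12 mm thick over the last 32 mm.
- red_tip (a point): Point on the axis of the red lever's cap, 44 mm from the pivot (6 mm short of its end); it moves with the lever.
- blue (a joint): Blue switch lever (starts off), rad: 0 = off, leaning to the console's low front edge (53 degrees from vertical); 0.8 = on, tipped to the back (almost upright, 7 degrees short of vertical). Stops at both ends; friction holds it where left; 2 to 4 N at the cap moves it. 50 mm from pivot to end: steel stem, then a blue round-ended cap 12 mm thick over the last 32 mm.
- blue_tip (a point): Point on the axis of the blue lever's cap, 44 mm from the pivot (6 mm short of its end); it moves with the lever.
- green (a joint): Green switch lever (starts off, leave alone), rad: 0 = off, leaning to the console's low front edge (53 degrees from vertical); 0.8 = on, tipped to the back (almost upright, 7 degrees short of vertical). Stops at both ends; friction holds it where left; 2 to 4 N at the cap moves it. 50 mm from pivot to end: steel stem, then a green round-ended cap 12 mm thick over the last 32 mm.
- green_tip (a point): Point on the axis of the green lever's cap, 44 mm from the pivot (6 mm short of its end); it moves with the lever.
- yellow (a joint): Yellow switch lever (starts on, leave alone), rad: 0 = off, leaning to the console's low front edge (53 degrees from vertical); 0.8 = on, tipped to the back (almost upright, 7 degrees short of vertical). Stops at both ends; friction holds it where left; 2 to 4 N at the cap moves it. 50 mm from pivot to end: steel stem, then a yellow round-ended cap 12 mm thick over the last 32 mm.
- yellow_tip (a point): Point on the axis of the yellow lever's cap, 44 mm from the pivot (6 mm short of its end); it moves with the lever.
- white (a joint): White switch lever (starts on, leave alone), rad: 0 = off, leaning to the console's low front edge (53 degrees from vertical); 0.8 = on, tipped to the back (almost upright, 7 degrees short of vertical). Stops at both ends; friction holds it where left; 2 to 4 N at the cap moves it. 50 mm from pivot to end: steel stem, then a white round-ended cap 12 mm thick over the last 32 mm.
- white_tip (a point): Point on the axis of the white lever's cap, 44 mm from the pivot (6 mm short of its end); it moves with the lever.
- specimen: Loose off-white plastic disc, 100 mm in diameter, 22 mm high with its raised middle, on the black stage plate under the microscope head. Origin at the centre of its underside. Leave alone.
- dust_cap: Loose black round cap, 48 mm in diameter, 12 mm high, on the table in front of the console. Origin at the centre of its underside. Leave alone.

How it is judged:
By the outcome, as a careful person would: the job done as asked, in the order asked, and still so for the second after the job is handed in, with the robot touching nothing.
It also fails if it takes over 40 s, if anything falls off the work surface, if the arm or the gripper's body presses on something with over 40 N, if the wrist force passes 120 N, or if a joint passes its speed limit or range.

## Working session

There is one attempt and no reset: what is moved stays moved. The work goes in short steps, Python scripts to look and compute and a tool call to move; the robot and the scene stay as the last step left them, time stands still between calls to the robot, and variables do not carry over. Pictures are saved under pics/ and viewed, about 8 in all and at most 12, crops included, and the job is handed in when it is done.

Besides the shell and the picture viewer there is one more tool, called after "Emit:" by a JSON object that holds its "fn" and its "kwargs". apply_moves: Moves the arm, as the interface text tells. Its arguments: {"type":"object","properties":{"increments":{"type":"array"}},"required":["increments"]}

```bash
mkdir -p pics; python3 - <<'E'
from cell import *
import cv2
s=read_state();print({k:s[k] for k in('clock','eef_pos','tool_rot','force','width')})
for n in('scene','top'):
    c=calibration(n);print(n,c)
    cv2.imwrite(f'pics/{n}0.png',get_image(n)[:,:,::-1])
E
```

```text
{'clock': 0.0, 'eef_pos': array([162.39893792, 628.73971025, 230.40060911]), 'tool_rot': array([-3.13970819e+00,  3.43791962e-05,  2.88876587e+00]), 'force': array([ 0.01825583,  0.30472229, -0.05596234]), 'width': 85.48359051189804}
scene {'camera_matrix': array([[387.72036633,   0.        , 253.60984168],
       [  0.        , 387.72036633, 190.07702855],
       [  0.        ,   0.        ,   1.        ]]), 'distortion': array([-0.00665279,  0.        ,  0.        ,  0.        ,  0.        ]), 'origin': array([206.05586439, 388.71279877, 665.32920744]), 'attitude': array([ 0.86942738,  0.01598737, -2.48331378])}
top {'camera_matrix': array([[471.70558296,   0.        , 254.09240526],
       [  0.        , 471.70558296, 190.56318239],
       [  0.        ,   0.        ,   1.        ]]), 'distortion': array([-0.07030282,  0.        ,  0.        ,  0.        ,  0.        ]), 'origin': array([ 446.12103456,  -55.46930172, 1133.10629335]), 'attitude': array([ 0.13087046,  0.02933322, -1.56588038])}
```

View pics/scene0.png

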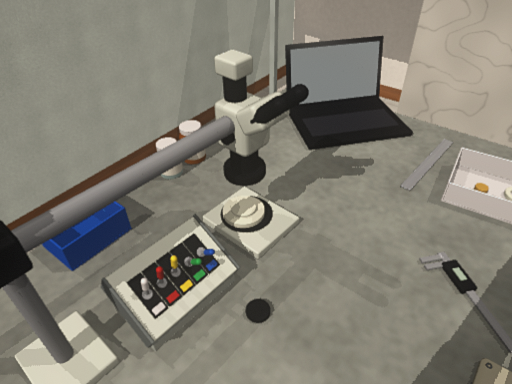

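View pics/top0.png

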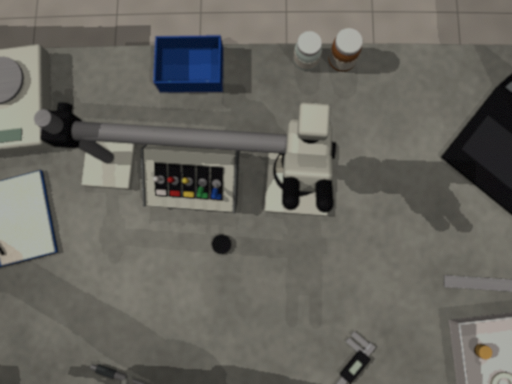

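Top view: left to right (+y to −y) the order is white, red, yellow, green, blue; the row sits around px (160–218, 183). The scene view shows the same order: red lever at about (160,275), blue at (208,252). Now measure the colour blobs.

```bash
cat > h.py <<'E'
import cv2,numpy as np
from cell import *
from scipy.spatial.transform import Rotation as R
def ray(n,uv,c=None):
    c=c or calibration(n)
    p=cv2.undistortPoints(np.array([[uv]],float),c['camera_matrix'],c['distortion'])[0,0]
    d=R.from_euler('xyz',c['attitude']).as_matrix()@[p[0],-p[1],-1]
    return np.array(c['origin']),d/np.linalg.norm(d)
def plane(n,uv,z):
    o,d=ray(n,uv);return o+d*(z-o[2])/d[2]
def tri(a,b):
    A=np.zeros((3,3));B=np.zeros(3)
    for o,d in(a,b):
        P=np.eye(3)-np.outer(d,d);A+=P;B+=P@o
    x=np.linalg.solve(A,B)
    return x,[float(np.linalg.norm((np.eye(3)-np.outer(d,d))@(x-o))) for o,d in(a,b)]
H={'red':(172,8),'yellow':(18,36),'green':(45,85),'blue':(100,130)}
def blobs(im,col,roi,smin=110,vmin=60):
    h=cv2.cvtColor(im,cv2.COLOR_RGB2HSV).astype(int);lo,hi=H[col]
    hh=h[:,:,0];m=((hh>=lo)&(hh<=hi)) if lo<hi else ((hh>=lo)|(hh<=hi))
    m&=(h[:,:,1]>smin)&(h[:,:,2]>vmin)
    k=np.zeros_like(m);x0,y0,x1,y1=roi;k[y0:y1,x0:x1]=1;m&=k
    n,l,st,ce=cv2.connectedComponentsWithStats(m.astype(np.uint8))
    return [(st[i].tolist(),ce[i].round(1).tolist()) for i in range(1,n) if st[i][4]>=4]
E
python3 - <<'E'
from h import *
for n,roi in(('scene',(100,215,240,345)),('top',(145,150,240,212))):
    im=cv2.cvtColor(cv2.imread(f'pics/{n}0.png'),cv2.COLOR_BGR2RGB)
    for c in H: print(n,c,blobs(im,c,roi))
im=[cv2.imread('pics/scene0.png')[215:345,100:245],cv2.imread('pics/top0.png')[140:215,138:243]]
a=cv2.resize(im[0],None,fx=4,fy=4,interpolation=2);b=cv2.resize(im[1],None,fx=4,fy=4,interpolation=2)
cv2.imwrite('pics/c0.png',a);cv2.imwrite('pics/c1.png',b)
E
```

```text
scene red [([156, 266, 8, 13, 85], [159.2, 272.2]), ([166, 290, 14, 14, 107], [172.3, 296.3])]
scene yellow [([170, 255, 8, 14, 93], [173.7, 261.3]), ([180, 279, 13, 13, 104], [186.0, 285.1])]
scene green [([191, 258, 10, 7, 61], [195.7, 261.1]), ([193, 269, 12, 12, 79], [198.8, 274.8])]
scene blue [([100, 215, 31, 36, 755], [112.1, 228.2]), ([204, 249, 10, 6, 54], [208.5, 251.5]), ([206, 259, 11, 12, 76], [211.1, 264.7])]
top red [([167, 177, 7, 6, 33], [169.7, 179.4]), ([169, 190, 11, 7, 64], [174.2, 192.9])]
top yellow [([181, 177, 8, 7, 40], [184.4, 180.2]), ([183, 191, 12, 7, 73], [188.4, 193.8])]
top green [([197, 187, 11, 11, 79], [201.0, 193.1])]
top blue [([211, 188, 10, 11, 74], [214.8, 194.0])]
```

View pics/c0.png

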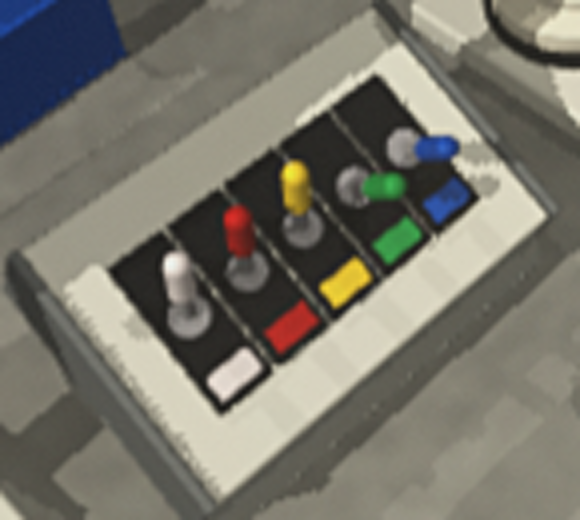

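View pics/c1.png

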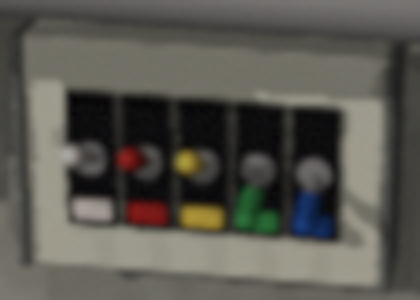

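The crops show the red, white and yellow levers upright and the green and blue ones leaning to the front. The label plates and grey bosses are clearly visible, so I triangulate bosses, labels and caps.

```bash
python3 - <<'E'
from h import *
np.set_printoptions(precision=1,suppress=True)
S=lambda x,y:(x/4+100-.4,y/4+215-.4)
T=lambda x,y:(x/4+138-.4,y/4+140-.4)
boss={'white':(S(187,315),T(90,158)),'red':(S(247,270),T(148,162)),'yellow':(S(302,229),T(206,164)),'green':(S(352,185),T(257,169)),'blue':(S(403,147),T(313,172))}
P=[]
for k,(a,b) in boss.items():
    x,e=tri(ray('scene',a),ray('top',b));P.append(x);print('boss',k,x,np.round(e,1),plane('scene',a,85),plane('top',b,85))
for k,a,b in(('redlab',(172.3,296.3),(174.2,192.9)),('yellab',(186,285.1),(188.4,193.8)),('bluelab',(211.1,264.7),T(320,231)),('whitelab',S(235,375),T(92,209)),
 ('redcap',(159.2,272.2),(169.7,179.4)),('yelcap',(173.7,261.3),(184.4,180.2)),('bluecap',(208.5,251.5),T(304,208))):
    x,e=tri(ray('scene',a),ray('top',b));print(k,x,np.round(e,1))
P=np.array(P)
for z in('tri','scene','top'):
    Q=P if z=='tri' else np.array([plane(z,v[0 if z=='scene' else 1],86) for v in boss.values()])
    d=np.polyfit([64,32,0,-32,-64],Q,1);print(z,'centre',d[1],'ydir',d[0],'yaw',np.degrees(np.arctan2(-d[0][0],d[0][1])))
E
```

```text
boss white [610.2 189.5  87.7] [0.8 0.8] [612.8 189.   85. ] [610.  189.5  85. ]
boss red [608.1 156.5  86.3] [0.8 0.8] [609.8 156.4  85. ] [607.7 156.2  85. ]
boss yellow [607.4 123.9  83.1] [0.7 0.7] [606.7 125.1  85. ] [606.5 123.1  85. ]
boss green [603.7  93.9  88.6] [0.7 0.7] [606.8  92.4  85. ] [603.7  94.   85. ]
boss blue [601.6  62.   87.9] [0.1 0.1] [603.7  60.4  85. ] [602.   62.3  85. ]
redlab [580.6 159.5  70.1] [0.3 0.3]
yellab [578.7 126.9  69.3] [0.3 0.3]
bluelab [572.7  61.3  67.7] [2.7 2.7]
whitelab [583.  191.2  68.7] [0. 0.]
redcap [603.3 159.4 121.8] [0.3 0.3]
yelcap [601.5 126.9 121.2] [0.5 0.5]
bluecap [577.8  63.8 105.9] [1.2 1.2]
tri centre [606.2 125.1  86.7] ydir [ 0.1  1.  -0. ] yaw -3.8979580911231952
scene centre [607.3 125.1  86. ] ydir [0.1 1.  0. ] yaw -3.7828362313010246
top centre [605.8 124.8  86. ] ydir [0.1 1.  0. ] yaw -3.615508174902087
```

```bash
cat >> h.py <<'E'
np.set_printoptions(precision=4,suppress=True)
yaw=np.radians(-3.8);O=np.array([606.2,125.6,0])
ex=np.array([np.cos(yaw),np.sin(yaw),0]);ey=np.array([-np.sin(yaw),np.cos(yaw),0]);ez=np.array([0,0,1.])
def pt(u,h,row):  # panel coords about pivot axis
    c,s=np.cos(np.pi/6),np.sin(np.pi/6)
    return O+ey*row+ex*(u*c-h*s)+ez*(85+u*s+h*c)
def tool(tilt):
    t=np.radians(tilt);y=np.cos(t)*ex+np.sin(t)*ez;z=np.sin(t)*ex-np.cos(t)*ez
    return R.from_matrix(np.column_stack([np.cross(y,z),y,z]))
def delta(p,rot):
    s=read_state();d=(p-s['eef_pos'])/1000
    rv=(rot*R.from_euler('xyz',s['tool_rot']).inv()).as_rotvec(degrees=True)/5
    print('t',d,'r',rv,'| clock',s['clock'],'F',s['force'],'w',s['width'],'pos',s['eef_pos'])
E
python3 - <<'E'
from h import *
delta(pt(14,150,32),tool(35))
E
```

```text
t [ 0.3832 -0.4671 -0.0086] r [  4.4503  -6.1565 -15.3307] | clock 0.1 F [ 0.0748  0.0757 -0.389 ] w 85.68408359961437 pos [162.4187 628.8018 230.49  ]
```

Emit:
{"fn": "apply_moves", "kwargs": {"increments": [{"tx": 0.03,"ty": -0.036,"tz": 0.01,"rx": 0.35,"ry": -0.48,"rz": -1.2,"claw": 0.035},{"tx": 0.06,"ty": -0.072,"tz": 0.02,"rx": 0.7,"ry": -0.96,"rz": -2.4,"claw": 0.035},{"tx": 0.09,"ty": -0.108,"tz": 0.03,"rx": 1.04,"ry": -1.44,"rz": -3.6,"claw": 0.035},{"tx": 0.12,"ty": -0.144,"tz": 0.04,"rx": 1.4,"ry": -1.92,"rz": -4.8,"claw": 0.035},{"tx": 0.15,"ty": -0.18,"tz": 0.04,"rx": 1.74,"ry": -2.4,"rz": -6.0,"claw": 0.035},{"tx": 0.18,"ty": -0.216,"tz": 0.04,"rx": 2.09,"ry": -2.88,"rz": -7.2,"claw": 0.035},{"tx": 0.21,"ty": -0.252,"tz": 0.04,"rx": 2.44,"ry": -3.37,"rz": -8.4,"claw": 0.035},{"tx": 0.24,"ty": -0.288,"tz": 0.04,"rx": 2.8,"ry": -3.85,"rz": -9.6,"claw": 0.035},{"tx": 0.27,"ty": -0.324,"tz": 0.04,"rx": 3.13,"ry": -4.33,"rz": -10.8,"claw": 0.035},{"tx": 0.3,"ty": -0.36,"tz": 0.03,"rx": 3.48,"ry": -4.8,"rz": -12.0,"claw": 0.035},{"tx": 0.33,"ty": -0.4,"tz": 0.02,"rx": 3.83,"ry": -5.3,"rz": -13.2,"claw": 0.035},{"tx": 0.35,"ty": -0.43,"tz": 0.01,"rx": 4.2,"ry": -5.8,"rz": -14.4,"claw": 0.035}]}}

```text
clock: 1.3
eef_pos: [479.3, 237.0, 251.7]
tool_rot: [2.632, 0.081, 1.717]
force: [0.6, -0.5, 0.5]
width: 35.0
```

```bash
python3 - <<'E'
from h import *
delta(pt(14,150,32),tool(35))
E
```

```text
t [ 0.0663 -0.0753 -0.0297] r [ 0.9802 -1.1279 -2.3813] | clock 1.3 F [ 0.5965 -0.5443  0.4815] w 34.99338569033557 pos [479.319  236.956  251.6533]
```

Emit:
{"fn": "apply_moves", "kwargs": {"increments": [{"tx": 0.02,"ty": -0.03,"tz": -0.01,"rx": 0.5,"ry": -0.5,"rz": -1.2},{"tx": 0.04,"ty": -0.05,"tz": -0.02,"rx": 0.8,"ry": -0.8,"rz": -1.8},{"tx": 0.04,"ty": -0.05,"tz": -0.02,"rx": 0.8,"ry": -0.8,"rz": -1.8},{"tx": 0.04,"ty": -0.05,"tz": -0.02,"rx": 0.8,"ry": -0.8,"rz": -1.8}]}}

```text
$.increments[0]: bad value
```

```bash
python3 - <<'E'
from h import *
delta(pt(14,150,32),tool(35))
c=calibration('wrist');print(c)
cv2.imwrite('pics/w1.png',get_image('wrist')[:,:,::-1])
np.save('w1.npy',c,allow_pickle=True)
E
```

```text
t [ 0.0663 -0.0753 -0.0297] r [ 0.9802 -1.1279 -2.3813] | clock 1.3 F [ 0.5965 -0.5443  0.4815] w 34.99338569033557 pos [479.319  236.956  251.6533]
{'camera_matrix': array([[323.9663,   0.    , 257.1812],
       [  0.    , 323.9663, 193.741 ],
       [  0.    ,   0.    ,   1.    ]]), 'distortion': array([-0.082,  0.   ,  0.   ,  0.   ,  0.   ]), 'origin': array([399.9412, 308.9142, 370.0404]), 'attitude': array([-0.3839, -0.507 ,  0.1905])}
```

View pics/w1.png

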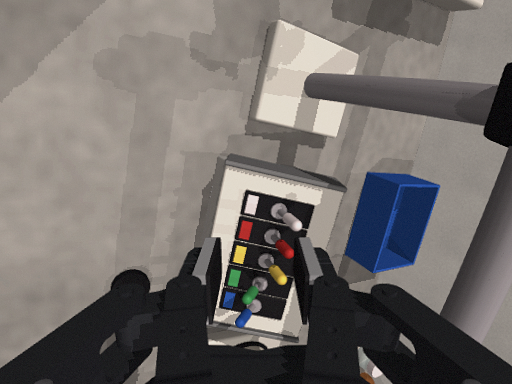

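The wrist view shows the row between the fingers, with the red lever at about (285,247) and blue at (243,315). Every row needs a claw value, so I resend the move.

Emit:
{"fn": "apply_moves", "kwargs": {"increments": [{"tx": 0.02,"ty": -0.03,"tz": -0.01,"rx": 0.5,"ry": -0.5,"rz": -1.2,"claw": 0.035},{"tx": 0.04,"ty": -0.05,"tz": -0.02,"rx": 0.8,"ry": -0.8,"rz": -1.8,"claw": 0.035},{"tx": 0.04,"ty": -0.05,"tz": -0.02,"rx": 0.8,"ry": -0.8,"rz": -1.8,"claw": 0.035},{"tx": 0.04,"ty": -0.05,"tz": -0.02,"rx": 0.8,"ry": -0.8,"rz": -1.8,"claw": 0.035}]}}

```text
clock: 1.75
eef_pos: [515.4, 191.6, 234.0]
tool_rot: [2.564, 0.03, 1.572]
force: [-0.2, 0.2, 1.2]
width: 34.9
```

```bash
python3 - <<'E'
from h import *
delta(pt(14,150,32),tool(35))
c=calibration('wrist');im=get_image('wrist')
cv2.imwrite('pics/w2.png',im[:,:,::-1])
for k in H: print(k,blobs(im,k,(150,100,400,384)))
print(c['origin'],c['attitude'])
E
```

```text
t [ 0.0302 -0.0299 -0.0121] r [ 0.3335 -0.3932 -0.765 ] | clock 1.75 F [-0.2366  0.2158  1.2207] w 34.86117657777534 pos [515.4184 191.6    233.9928]
red [([216, 188, 14, 22, 279], [222.5, 198.6]), ([259, 202, 22, 19, 284], [269.4, 210.9])]
yellow [([215, 218, 13, 21, 263], [221.1, 227.7]), ([256, 232, 22, 21, 294], [266.6, 241.9])]
green [([221, 246, 6, 19, 98], [223.2, 254.6]), ([231, 260, 18, 22, 244], [239.2, 270.6])]
blue [([342, 121, 58, 110, 5450], [373.3, 174.9]), ([219, 272, 6, 19, 77], [222.3, 281.9]), ([228, 287, 18, 22, 237], [236.4, 297.6])]
[438.9784 268.1634 351.4319] [-0.3269 -0.5767  0.0199]
```

View pics/w2.png

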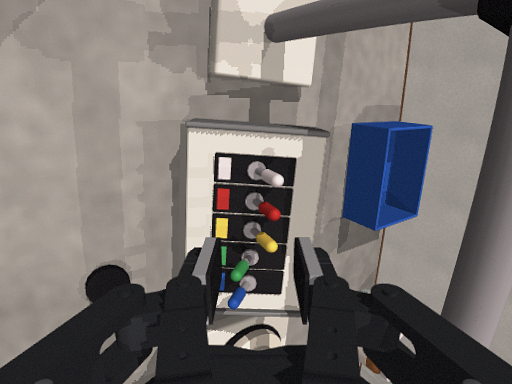

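The fingers' y is now close to the row's; red label at (222,199), red cap at (269,211). I check this view against my frame while finishing the approach numbers.

```bash
python3 - <<'E'
from h import *
for k,uv in(('red',(222.5,198.6)),('yellow',(221.1,227.7)),('white',(223.5,167))):
    p=plane('wrist',uv,69);q=p-O;print(k,p,'station',q@ex,q@ey)
for k,uv in(('redcap',(269.4,210.9)),('yelcap',(266.6,241.9))):
    p=plane('wrist',uv,119);q=p-O;print(k,p,'station',q@ex,q@ey)
for k,uv in(('blue',(236.4,297.6)),('green',(239.2,270.6))):
    p=plane('wrist',uv,105.5);q=p-O;print(k,p,'station',q@ex,q@ey)
delta(pt(14,150,32),tool(35));delta(pt(14,60,32),tool(35));delta(pt(14,24,32),tool(35))
E
```

```text
red [582.7829 156.6313  69.    ] station -25.42215298078989 29.411144390224255
yellow [580.3154 124.5605  69.    ] station -25.758816431414044 -2.7526486248392663
white [584.6802 189.6956  69.    ] station -25.72039242394731 62.528508788329674
redcap [606.5243 154.9547 119.    ] station -1.6218945132841545 29.31165021994438
yelcap [604.1474 123.0909 119.    ] station -1.8817535103865155 -2.639622258961697
blue [577.3485  60.4366 105.5   ] station -24.469408703131123 -66.93225504184426
green [580.9586  91.4298 105.5   ] station -22.921358325094076 -35.767892306774556
t [ 0.0294 -0.0274 -0.0117] r [ 0.3329 -0.3859 -0.702 ] | clock 1.8 F [ 1.3644 -1.4487 -0.1216] w 35.360264695509876 pos [516.1586 189.0943 233.5674]
t [ 0.0743 -0.0304 -0.0896] r [ 0.3329 -0.3859 -0.702 ] | clock 1.8 F [ 1.3644 -1.4487 -0.1216] w 35.360264695509876 pos [516.1586 189.0943 233.5674]
t [ 0.0923 -0.0316 -0.1208] r [ 0.3329 -0.3859 -0.702 ] | clock 1.8 F [ 1.3644 -1.4487 -0.1216] w 35.360264695509876 pos [516.1586 189.0943 233.5674]
```

Emit:
{"fn": "apply_moves", "kwargs": {"increments": [{"tx": 0.027,"ty": -0.026,"tz": -0.01,"rx": 0.3,"ry": -0.33,"rz": -0.6,"claw": 0.035},{"tx": 0.04,"ty": -0.028,"tz": -0.035,"rx": 0.3,"ry": -0.33,"rz": -0.6,"claw": 0.035},{"tx": 0.054,"ty": -0.028,"tz": -0.06,"rx": 0.3,"ry": -0.33,"rz": -0.6,"claw": 0.035},{"tx": 0.066,"ty": -0.028,"tz": -0.08,"rx": 0.3,"ry": -0.33,"rz": -0.6,"claw": 0.035},{"tx": 0.066,"ty": -0.028,"tz": -0.08,"rx": 0.3,"ry": -0.33,"rz": -0.6,"claw": 0.035},{"tx": 0.066,"ty": -0.028,"tz": -0.08,"rx": 0.3,"ry": -0.33,"rz": -0.6,"claw": 0.035},{"tx": 0.066,"ty": -0.028,"tz": -0.08,"rx": 0.3,"ry": -0.33,"rz": -0.6,"claw": 0.035}]}}

```text
clock: 2.5
eef_pos: [581.0, 164.0, 155.5]
tool_rot: [2.535, 0.004, 1.52]
force: [-0.1, 0.2, 0.7]
width: 35.1
```

```bash
python3 - <<'E'
from h import *
delta(pt(14,24,32),tool(35))
im=get_image('wrist')
cv2.imwrite('pics/w3.png',im[:,:,::-1])
for k in('red','yellow'):
  for st,uv in blobs(im,k,(120,40,420,384)):
    for z in(69,119):
        q=plane('wrist',uv,z)-O;print(k,st,uv,z,'station',q@ex,q@ey)
E
```

```text
t [ 0.0274 -0.0065 -0.0427] r [ 0.0449 -0.0513 -0.1753] | clock 2.5 F [-0.0841  0.1681  0.6998] w 35.13492884291449 pos [580.9967 163.9984 155.5063]
red [178, 197, 20, 31, 566] [187.3, 211.8] 69 station -25.831835303545112 32.24960314573132
red [178, 197, 20, 31, 566] [187.3, 211.8] 119 station -46.14127243815895 51.12642588839762
red [239, 213, 34, 31, 665] [255.5, 228.1] 69 station 32.886813716788744 6.854194936545904
red [239, 213, 34, 31, 665] [255.5, 228.1] 119 station -1.8271592900055489 31.960879480208344
yellow [180, 239, 18, 27, 268] [186.9, 247.8] 69 station -27.617588572709302 4.812318294909618
yellow [180, 239, 18, 27, 268] [186.9, 247.8] 119 station -47.488954541625304 30.41990478065916
yellow [239, 258, 33, 33, 675] [254.9, 273.9] 69 station 32.91539265676241 -35.92776127778216
yellow [239, 258, 33, 33, 675] [254.9, 273.9] 119 station -1.8055911783276088 -0.32604264779501896
```

View pics/w3.png

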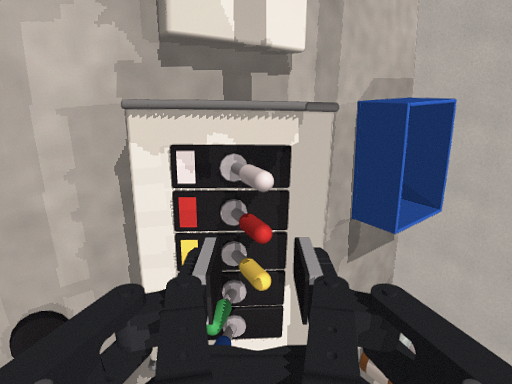

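Settled wrist view: the red cap at (256,228) gives station y ≈ 32, which agrees with my frame. Next I correct y, then descend along the panel normal so the fingers straddle red.

Emit:
{"fn": "apply_moves", "kwargs": {"increments": [{"tx": 0.004,"ty": -0.0065,"tz": 0,"rx": 0.04,"ry": -0.05,"rz": -0.17,"claw": 0.035},{"tx": 0.006,"ty": -0.0065,"tz": -0.003,"rx": 0.04,"ry": -0.05,"rz": -0.17,"claw": 0.035},{"tx": 0.012,"ty": -0.0065,"tz": -0.014,"rx": 0.04,"ry": -0.05,"rz": -0.17,"claw": 0.035},{"tx": 0.018,"ty": -0.0065,"tz": -0.024,"rx": 0.04,"ry": -0.05,"rz": -0.17,"claw": 0.035},{"tx": 0.024,"ty": -0.0065,"tz": -0.034,"rx": 0.04,"ry": -0.05,"rz": -0.17,"claw": 0.035},{"tx": 0.028,"ty": -0.0065,"tz": -0.042,"rx": 0.04,"ry": -0.05,"rz": -0.17,"claw": 0.035},{"tx": 0.028,"ty": -0.0065,"tz": -0.042,"rx": 0.04,"ry": -0.05,"rz": -0.17,"claw": 0.035},{"tx": 0.028,"ty": -0.0065,"tz": -0.042,"rx": 0.04,"ry": -0.05,"rz": -0.17,"claw": 0.035}]}}

```text
clock: 3.35
eef_pos: [609.1, 156.7, 111.6]
tool_rot: [2.533, 0.0, 1.504]
force: [0.3, -0.2, -0.2]
width: 34.9
```

```bash
python3 - <<'E'
from h import *
delta(pt(14,24,32),tool(35));delta(pt(-22,24,32),tool(35))
for n in('wrist','scene'):cv2.imwrite(f'pics/{n}4.png',get_image(n)[:,:,::-1])
a=cv2.imread('pics/wrist4.png');b=cv2.resize(cv2.imread('pics/scene4.png')[200:350,90:260],(435,384),interpolation=2)
cv2.imwrite('pics/m4.png',cv2.resize(np.hstack([a[:,130:400],b]),None,fx=1.1,fy=1.1))
E
```

```text
t [-0.0007  0.0008  0.0012] r [ 0.0012 -0.0249  0.01  ] | clock 3.35 F [ 0.2692 -0.2108 -0.2241] w 34.904412177704714 pos [609.142  156.7215 111.5938]
t [-0.0318  0.0029 -0.0168] r [ 0.0012 -0.0249  0.01  ] | clock 3.35 F [ 0.2692 -0.2108 -0.2241] w 34.904412177704714 pos [609.142  156.7215 111.5938]
```

View pics/m4.png

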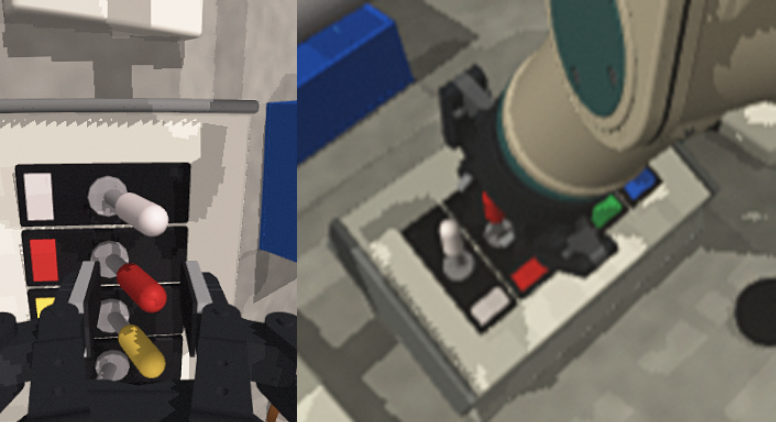

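The fingers appear to straddle red, with the rear pad behind it. Before pushing, I project the TCP and caps into the wrist view to confirm the pads act on red and not on yellow.

```bash
python3 - <<'E'
from h import *
c=calibration('wrist');M=R.from_euler('xyz',c['attitude']).as_matrix()
s=read_state();t=R.from_euler('xyz',s['tool_rot']).as_matrix()
def pr(p):
    q=M.T@(p-c['origin']);q=q*[1,-1,-1]
    uv=cv2.projectPoints(q[None],np.zeros(3),np.zeros(3),c['camera_matrix'],c['distortion'])[0][0,0]
    return uv, (uv-[130,0])*1.1
for n,v in(('tcp',[0,0,0]),('pad+x rear',[11,17,0]),('pad-x rear',[-11,17,0]),('pad+x front',[11,-17,0])):print(n,pr(s['eef_pos']+t@np.array(v)),(s['eef_pos']+t@np.array(v)))
for n,r in(('red',32),('yellow',0)):print(n,pr(pt(44*np.sin(np.radians(23)),44*np.cos(np.radians(23)),r)))
E
```

```text
tcp (array([254.6506, 254.1067]), array([137.1156, 279.5174])) [609.2522 157.0038 112.4039]
pad+x rear (array([290.3174, 233.2357]), array([176.3491, 256.5593])) [623.8915 167.0469 122.1419]
pad-x rear (array([288.9171, 273.9221]), array([174.8088, 301.3143])) [622.422  145.096  122.1384]
pad+x front (array([218.8638, 233.2477]), array([ 97.7502, 256.5724])) [596.0824 168.9117 102.6694]
red (array([263.8091, 271.1618]), array([147.19 , 298.278]))
yellow (array([263.4159, 330.9362]), array([146.7575, 364.0299]))
```

Projections match the picture, so the pads are on red. Push red to the front.

Emit:
{"fn": "apply_moves", "kwargs": {"increments": [{"tx": -0.005,"ty": 0.001,"tz": -0.002,"claw": 0.035,"rx": 0,"ry": 0,"rz": 0},{"tx": -0.01,"ty": 0.001,"tz": -0.005,"claw": 0.035,"rx": 0,"ry": 0,"rz": 0},{"tx": -0.015,"ty": 0.002,"tz": -0.008,"claw": 0.035,"rx": 0,"ry": 0,"rz": 0},{"tx": -0.02,"ty": 0.002,"tz": -0.011,"claw": 0.035,"rx": 0,"ry": 0,"rz": 0},{"tx": -0.024,"ty": 0.002,"tz": -0.013,"claw": 0.035,"rx": 0,"ry": 0,"rz": 0},{"tx": -0.028,"ty": 0.003,"tz": -0.015,"claw": 0.035,"rx": 0,"ry": 0,"rz": 0},{"tx": -0.028,"ty": 0.003,"tz": -0.015,"claw": 0.035,"rx": 0,"ry": 0,"rz": 0}]}}

```text
clock: 4.15
eef_pos: [580.5, 159.8, 96.7]
tool_rot: [2.533, 0.0, 1.504]
force: [0.5, 1.5, 2.4]
width: 35.1
```

Emit:
{"fn": "apply_moves", "kwargs": {"increments": [{"tx": -0.002,"ty": 0,"tz": -0.001,"claw": 0.035,"rx": 0,"ry": 0,"rz": 0},{"tx": -0.002,"ty": 0,"tz": -0.001,"claw": 0.035,"rx": 0,"ry": 0,"rz": 0}]}}

```text
clock: 4.35
eef_pos: [579.2, 159.9, 96.0]
tool_rot: [2.532, -0.0, 1.504]
force: [0.5, -0.1, 0.7]
width: 35.2
```

Emit:
{"fn": "apply_moves", "kwargs": {"increments": [{"tx": -0.002,"ty": 0,"tz": -0.001,"claw": 0.035,"rx": 0,"ry": 0,"rz": 0},{"tx": -0.002,"ty": 0,"tz": -0.001,"claw": 0.035,"rx": 0,"ry": 0,"rz": 0}]}}

```text
clock: 4.55
eef_pos: [577.3, 160.0, 95.1]
tool_rot: [2.532, -0.0, 1.504]
force: [1.9, -0.5, 0.0]
width: 34.9
```

```bash
python3 - <<'E'
from h import *
delta(pt(-22,24,32),tool(35))
im=get_image('wrist');cv2.imwrite('pics/w5.png',im[:,:,::-1])
for st,uv in blobs(im,'red',(120,40,420,384)):
    q=plane('wrist',uv,105.5)-O;print(st,uv,'station',q@ex,q@ey)
E
```

```text
t [ 0.     -0.0004 -0.0003] r [-0.0022 -0.0148  0.0067] | clock 4.55 F [ 1.9236 -0.526   0.0161] w 34.94044654048284 pos [577.2914 159.9864  95.0912]
[225, 216, 24, 38, 864] [236.2, 234.3] station -47.46969717040504 50.75585807869498
[261, 238, 34, 46, 1054] [277.7, 261.0] station -25.04300806233193 31.333659525691637
```

View pics/w5.png

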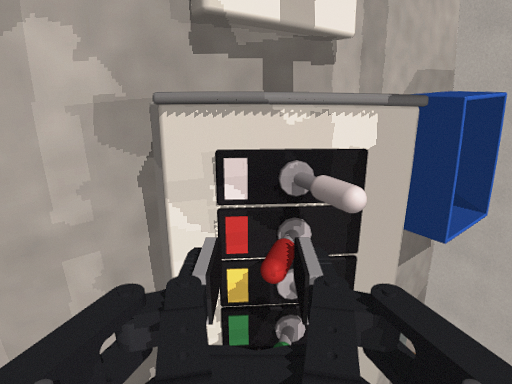

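Red now leans to the front (cap at (278,261), station x ≈ −25). I keep pressing gently until the force shows the stop.

Emit:
{"fn": "apply_moves", "kwargs": {"increments": [{"tx": -0.002,"ty": 0,"tz": -0.001,"claw": 0.035,"rx": 0,"ry": 0,"rz": 0},{"tx": -0.002,"ty": 0,"tz": -0.001,"claw": 0.035,"rx": 0,"ry": 0,"rz": 0}]}}

```text
clock: 4.8
eef_pos: [576.5, 160.0, 94.9]
tool_rot: [2.529, -0.0, 1.503]
force: [5.1, -0.8, 1.5]
width: 34.9
```

Emit:
{"fn": "apply_moves", "kwargs": {"increments": [{"tx": -0.0015,"ty": 0,"tz": -0.001,"claw": 0.035,"rx": 0,"ry": 0,"rz": 0},{"tx": -0.0015,"ty": 0,"tz": -0.001,"claw": 0.035,"rx": 0,"ry": 0,"rz": 0}]}}

```text
clock: 5.0
eef_pos: [576.4, 160.0, 94.7]
tool_rot: [2.526, -0.001, 1.503]
force: [5.8, 0.2, 3.0]
width: 35.1
```

Emit:
{"fn": "apply_moves", "kwargs": {"increments": [{"tx": -0.003,"ty": 0,"tz": -0.0017,"claw": 0.035,"rx": 0,"ry": 0,"rz": 0},{"tx": -0.003,"ty": 0,"tz": -0.0017,"claw": 0.035,"rx": 0,"ry": 0,"rz": 0},{"tx": -0.003,"ty": 0,"tz": -0.0017,"claw": 0.035,"rx": 0,"ry": 0,"rz": 0}]}}

```text
clock: 5.3
eef_pos: [576.1, 160.0, 94.5]
tool_rot: [2.52, -0.001, 1.502]
force: [11.1, -0.4, 3.1]
width: 35.2
```

Emit:
{"fn": "apply_moves", "kwargs": {"increments": [{"tx": -0.003,"ty": 0,"tz": -0.0017,"claw": 0.035,"rx": 0,"ry": 0,"rz": 0},{"tx": -0.003,"ty": 0,"tz": -0.0017,"claw": 0.035,"rx": 0,"ry": 0,"rz": 0},{"tx": -0.003,"ty": 0,"tz": -0.0017,"claw": 0.035,"rx": 0,"ry": 0,"rz": 0}]}}

```text
clock: 5.6
eef_pos: [575.5, 159.9, 94.6]
tool_rot: [2.515, -0.002, 1.501]
force: [12.9, -0.5, 7.0]
width: 34.9
```

Force rose to about 15 N with no motion: red is at its stop. Back off, retreat along the normal, and go across to blue above the levers.

Emit:
{"fn": "apply_moves", "kwargs": {"increments": [{"tx": 0.008,"ty": 0,"tz": 0.0045,"claw": 0.035,"rx": 0,"ry": 0,"rz": 0},{"tx": 0.0155,"ty": -0.001,"tz": 0.009,"claw": 0.035,"rx": 0,"ry": 0,"rz": 0},{"tx": 0.0155,"ty": -0.001,"tz": 0.009,"claw": 0.035,"rx": 0,"ry": 0,"rz": 0},{"tx": 0.006,"ty": 0,"tz": 0.026,"claw": 0.035,"rx": 0,"ry": 0,"rz": 0},{"tx": -0.004,"ty": 0,"tz": 0.044,"claw": 0.035,"rx": 0,"ry": 0,"rz": 0},{"tx": -0.014,"ty": 0,"tz": 0.061,"claw": 0.035,"rx": 0,"ry": 0,"rz": 0},{"tx": -0.02,"ty": 0.001,"tz": 0.07,"claw": 0.035,"rx": 0,"ry": 0,"rz": 0},{"tx": -0.023,"ty": -0.035,"tz": 0.07,"claw": 0.035,"rx": 0,"ry": 0,"rz": 0},{"tx": -0.025,"ty": -0.07,"tz": 0.07,"claw": 0.035,"rx": 0,"ry": 0,"rz": 0},{"tx": -0.026,"ty": -0.095,"tz": 0.07,"claw": 0.035,"rx": 0,"ry": 0,"rz": 0},{"tx": -0.026,"ty": -0.095,"tz": 0.07,"claw": 0.035,"rx": 0,"ry": 0,"rz": 0},{"tx": -0.026,"ty": -0.095,"tz": 0.07,"claw": 0.035,"rx": 0,"ry": 0,"rz": 0}]}}

```text
clock: 6.8
eef_pos: [540.6, 64.5, 159.0]
tool_rot: [2.535, -0.0, 1.503]
force: [0.4, 1.0, 0.1]
width: 35.0
```

```bash
python3 - <<'E'
from h import *
delta(pt(-13,80,-64),tool(35));delta(pt(-13,24,-64),tool(35))
im=get_image('wrist');cv2.imwrite('pics/w6.png',im[:,:,::-1])
for k in('red','green','blue','yellow'):
  for st,uv in blobs(im,k,(100,40,340,384)):
    q=plane('wrist',uv,105.5)-O;print(k,st,uv,'station',q@ex,q@ey)
E
```

```text
t [ 0.0102  0.0006 -0.0112] r [-0.0036 -0.0452  0.0155] | clock 6.8 F [0.4356 1.0145 0.0634] w 34.96739665800353 pos [540.5833  64.4971 159.0102]
t [ 0.0382 -0.0012 -0.0597] r [-0.0036 -0.0452  0.0155] | clock 6.8 F [0.4356 1.0145 0.0634] w 34.96739665800353 pos [540.5833  64.4971 159.0102]
red [214, 43, 19, 35, 653] [223.1, 59.8] station -45.62472770633482 29.841235458538424
red [238, 42, 31, 26, 580] [252.9, 54.4] station -25.22245058492303 34.09326505302996
green [217, 138, 18, 31, 528] [225.0, 153.0] station -45.90107192803466 -23.564897752902922
green [244, 150, 26, 23, 436] [256.4, 160.7] station -22.780075852510166 -30.852924533468933
blue [218, 181, 17, 29, 490] [226.0, 194.9] station -46.03711169271404 -50.07233548852735
blue [243, 195, 25, 27, 454] [255.2, 207.9] station -23.822164008368752 -63.12312898989151
yellow [215, 92, 19, 33, 586] [224.0, 108.0] station -45.78036038761324 3.027642550239477
yellow [278, 100, 38, 21, 672] [296.8, 109.6] station 10.834160143309319 0.9680575041403171
```

View pics/w6.png

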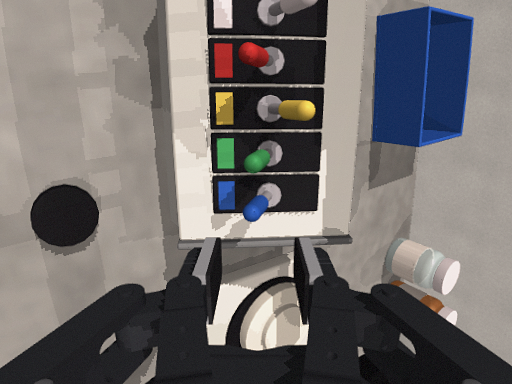

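Red now lies like green and blue (cap x −25 against −23 to −24), and the other levers are unmoved. Descend on blue.

Emit:
{"fn": "apply_moves", "kwargs": {"increments": [{"tx": 0.011,"ty": 0,"tz": -0.011,"claw": 0.035,"rx": 0,"ry": 0,"rz": 0},{"tx": 0.018,"ty": 0,"tz": -0.022,"claw": 0.035,"rx": 0,"ry": 0,"rz": 0},{"tx": 0.024,"ty": 0,"tz": -0.032,"claw": 0.035,"rx": 0,"ry": 0,"rz": 0},{"tx": 0.03,"ty": -0.001,"tz": -0.043,"claw": 0.035,"rx": 0,"ry": 0,"rz": 0},{"tx": 0.035,"ty": -0.001,"tz": -0.052,"claw": 0.035,"rx": 0,"ry": 0,"rz": 0},{"tx": 0.039,"ty": -0.001,"tz": -0.059,"claw": 0.035,"rx": 0,"ry": 0,"rz": 0},{"tx": 0.039,"ty": -0.001,"tz": -0.059,"claw": 0.035,"rx": 0,"ry": 0,"rz": 0}]}}

```text
clock: 7.55
eef_pos: [580.8, 64.3, 99.7]
tool_rot: [2.533, -0.0, 1.504]
force: [0.2, 0.4, 0.7]
width: 35.2
```

```bash
python3 - <<'E'
from h import *
delta(pt(-13,24,-64),tool(35));delta(pt(22,24,-64),tool(35))
im=get_image('wrist');cv2.imwrite('pics/w7.png',im[:,:,::-1])
E
```

```text
t [-0.0021 -0.0011 -0.0004] r [-0.0035 -0.0289  0.003 ] | clock 7.55 F [0.1922 0.3505 0.7087] w 35.18248211186514 pos [580.829   64.3448  99.7125]
t [ 0.0282 -0.0031  0.0171] r [-0.0035 -0.0289  0.003 ] | clock 7.55 F [0.1922 0.3505 0.7087] w 35.18248211186514 pos [580.829   64.3448  99.7125]
```

View pics/w7.png

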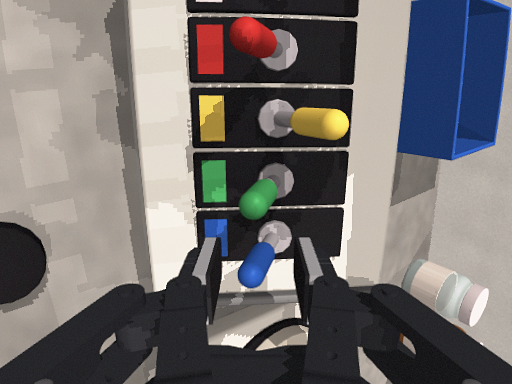

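The blue cap at (257,264) sits between the pads and green is clear of them. Push blue to the back.

Emit:
{"fn": "apply_moves", "kwargs": {"increments": [{"tx": 0.005,"ty": -0.001,"tz": 0.003,"claw": 0.035,"rx": 0,"ry": 0,"rz": 0},{"tx": 0.01,"ty": -0.002,"tz": 0.006,"claw": 0.035,"rx": 0,"ry": 0,"rz": 0},{"tx": 0.015,"ty": -0.002,"tz": 0.009,"claw": 0.035,"rx": 0,"ry": 0,"rz": 0},{"tx": 0.02,"ty": -0.003,"tz": 0.012,"claw": 0.035,"rx": 0,"ry": 0,"rz": 0},{"tx": 0.024,"ty": -0.003,"tz": 0.014,"claw": 0.035,"rx": 0,"ry": 0,"rz": 0},{"tx": 0.028,"ty": -0.003,"tz": 0.017,"claw": 0.035,"rx": 0,"ry": 0,"rz": 0},{"tx": 0.028,"ty": -0.003,"tz": 0.017,"claw": 0.035,"rx": 0,"ry": 0,"rz": 0}]}}

```text
clock: 8.3
eef_pos: [608.9, 60.8, 118.1]
tool_rot: [2.532, -0.0, 1.503]
force: [-3.5, -0.8, -1.1]
width: 35.2
```

Emit:
{"fn": "apply_moves", "kwargs": {"increments": [{"tx": 0.003,"ty": 0,"tz": 0.0017,"claw": 0.035,"rx": 0,"ry": 0,"rz": 0},{"tx": 0.003,"ty": 0,"tz": 0.0017,"claw": 0.035,"rx": 0,"ry": 0,"rz": 0},{"tx": 0.003,"ty": 0,"tz": 0.0017,"claw": 0.035,"rx": 0,"ry": 0,"rz": 0}]}}

```text
clock: 8.6
eef_pos: [609.3, 60.8, 118.0]
tool_rot: [2.537, 0.0, 1.504]
force: [-7.2, -0.4, -1.2]
width: 35.2
```

Emit:
{"fn": "apply_moves", "kwargs": {"increments": [{"tx": 0.003,"ty": 0,"tz": 0.0017,"claw": 0.035,"rx": 0,"ry": 0,"rz": 0},{"tx": 0.003,"ty": 0,"tz": 0.0017,"claw": 0.035,"rx": 0,"ry": 0,"rz": 0},{"tx": 0.003,"ty": 0,"tz": 0.0017,"claw": 0.035,"rx": 0,"ry": 0,"rz": 0}]}}

```text
clock: 8.9
eef_pos: [609.7, 60.8, 118.1]
tool_rot: [2.543, 0.0, 1.505]
force: [-10.2, -1.4, -3.6]
width: 35.2
```

Emit:
{"fn": "apply_moves", "kwargs": {"increments": [{"tx": 0.003,"ty": 0,"tz": 0.0017,"claw": 0.035,"rx": 0,"ry": 0,"rz": 0},{"tx": 0.003,"ty": 0,"tz": 0.0017,"claw": 0.035,"rx": 0,"ry": 0,"rz": 0},{"tx": 0.003,"ty": 0,"tz": 0.0017,"claw": 0.035,"rx": 0,"ry": 0,"rz": 0}]}}

```text
clock: 9.2
eef_pos: [610.0, 60.9, 118.1]
tool_rot: [2.549, 0.0, 1.505]
force: [-14.9, -1.7, -3.5]
width: 35.3
```

Emit:
{"fn": "apply_moves", "kwargs": {"increments": [{"tx": -0.008,"ty": 0,"tz": -0.0045,"claw": 0.035,"rx": 0,"ry": 0,"rz": 0},{"tx": -0.0155,"ty": 0.001,"tz": -0.009,"claw": 0.035,"rx": 0,"ry": 0,"rz": 0},{"tx": -0.0155,"ty": 0.001,"tz": -0.009,"claw": 0.035,"rx": 0,"ry": 0,"rz": 0},{"tx": -0.025,"ty": 0.001,"tz": 0.008,"claw": 0.035,"rx": 0,"ry": 0,"rz": 0},{"tx": -0.035,"ty": 0.001,"tz": 0.025,"claw": 0.035,"rx": 0,"ry": 0,"rz": 0},{"tx": -0.045,"ty": 0.002,"tz": 0.043,"claw": 0.035,"rx": 0,"ry": 0,"rz": 0},{"tx": -0.06,"ty": 0.003,"tz": 0.068,"claw": 0.035,"rx": 0,"ry": 0,"rz": 0},{"tx": -0.085,"ty": 0.005,"tz": 0.09,"claw": 0.035,"rx": 0,"ry": 0,"rz": 0},{"tx": -0.11,"ty": 0.005,"tz": 0.11,"claw": 0.035,"rx": 0,"ry": 0,"rz": 0},{"tx": -0.11,"ty": 0.005,"tz": 0.11,"claw": 0.035,"rx": 0,"ry": 0,"rz": 0},{"tx": -0.11,"ty": 0.005,"tz": 0.11,"claw": 0.035,"rx": 0,"ry": 0,"rz": 0}]}}

```text
clock: 10.3
eef_pos: [509.4, 66.6, 234.7]
tool_rot: [2.527, -0.001, 1.505]
force: [1.2, 0.3, 0.4]
width: 34.6
```

```bash
python3 - <<'E'
from h import *
im=get_image('wrist');cv2.imwrite('pics/w8.png',im[:,:,::-1])
for k in H:
  for st,uv in blobs(im,k,(80,0,420,384)):
    for z in(105.5,119):
      q=plane('wrist',uv,z)-O;print(k,st,uv,z,'station',q@ex,q@ey)
t=get_image('top');cv2.imwrite('pics/t8.png',t[:,:,::-1])
for k in H: print('top',k,blobs(t,k,(145,150,240,212)))
a=cv2.imread('pics/w8.png');b=cv2.resize(cv2.imread('pics/t8.png')[130:260,135:345],None,fx=2.4,fy=2.4,interpolation=2)
m=np.zeros((600,800,3),np.uint8);m[:384,:512]=a;m[288:288+312,:504]=b;m[:288,:512]=a[:288]
cv2.imwrite('pics/m8.png',m[:,:512])
E
```

```text
red [205, 57, 14, 27, 375] [211.5, 70.0] 105.5 station -45.53021251048588 29.33436117154883
red [205, 57, 14, 27, 375] [211.5, 70.0] 119 station -52.5473595402755 28.14246140545264
red [221, 58, 24, 18, 311] [232.2, 66.8] 105.5 station -26.13953578150553 32.63305190077028
red [221, 58, 24, 18, 311] [232.2, 66.8] 119 station -34.22357878892734 31.259654607813673
yellow [206, 93, 14, 26, 333] [212.6, 105.2] 105.5 station -45.561301694245664 1.664139614567746
yellow [206, 93, 14, 26, 333] [212.6, 105.2] 119 station -52.57673816356512 1.994685325333923
yellow [252, 99, 25, 16, 331] [264.4, 106.1] 105.5 station 7.27774022788503 0.01766759865251777
yellow [252, 99, 25, 16, 331] [264.4, 106.1] 119 station -2.6449573998040226 0.43880397810014027
green [207, 128, 14, 24, 309] [213.8, 139.6] 105.5 station -45.554764716493885 -26.627336603157026
green [207, 128, 14, 24, 309] [213.8, 139.6] 119 station -52.57056085738983 -24.740163313072888
green [226, 136, 20, 16, 237] [235.4, 143.6] 105.5 station -24.334230227898473 -31.757819056359722
green [226, 136, 20, 16, 237] [235.4, 143.6] 119 station -
[... 195 characters left out ...]
02786466519535 28.277316798155265
blue [208, 161, 14, 23, 303] [214.6, 171.9] 105.5 station -45.93554008255463 -54.5095690061335
blue [208, 161, 14, 23, 303] [214.6, 171.9] 119 station -52.93038555153198 -51.08828517344593
blue [252, 170, 24, 17, 283] [263.9, 178.0] 105.5 station 7.065395703341822 -67.54979996405365
blue [252, 170, 24, 17, 283] [263.9, 178.0] 119 station -2.8456184992520326 -63.41102853921782
top red [([167, 185, 13, 12, 99], [172.7, 191.4])]
top yellow [([181, 177, 8, 7, 40], [184.4, 180.0]), ([183, 191, 11, 7, 66], [187.9, 193.9])]
top green [([197, 187, 11, 11, 82], [201.1, 193.1])]
top blue [([211, 180, 6, 5, 26], [213.5, 182.0]), ([211, 193, 10, 6, 49], [215.4, 195.9])]
```

View pics/m8.png

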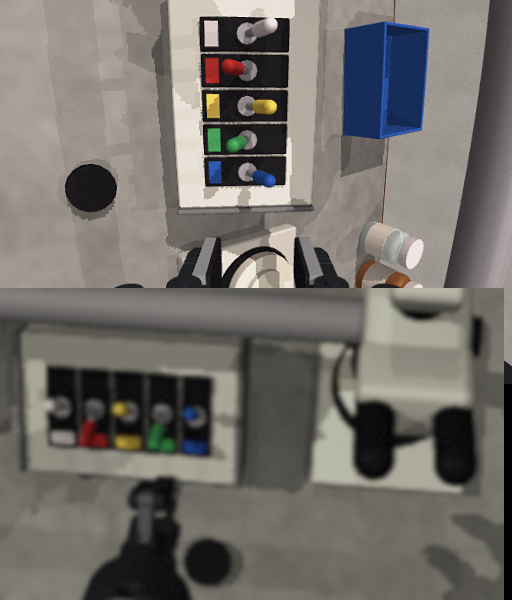

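Both views agree. Blue (264,178) lies like yellow, which is on (station x −2.8 against −2.6). Red (232,67) lies like green, which is off (−26.1 against −24.3). The other levers and the dust cap are in place, and the arm is clear.

```bash
python3 -c "
from cell import *
print(read_state()['force'],read_state()['clock']);print(finish_job())"
```

```text
[ 0.37850019 -0.36606655 -0.49170231] 10.4
the job is handed in; nothing more can be done
None
```

I tipped the red lever to its front stop, then the blue lever to its back stop, and handed the job in at 10.4 s with the arm clear. I pushed each lever with the fingers straddling it until the arm stopped moving at about 15 N.

- **Red and blue:** in the last wrist picture the red cap lies like the green one, which is off (station x −26 against −24 mm). The blue cap lies like the yellow one, which is on (−2.8 against −2.6 mm).
- **Everything else:** in the last wrist and top pictures, green, yellow and white look unchanged. The dust cap looks in place. I did not measure the specimen; the arm never went near it.
- **Disagreements:** early on, a wrist-camera check was about 3 mm off along the row because the arm was still settling. It agreed once the arm was still. The wrist camera also kept reading the caps and labels about 2 mm farther back than my station frame; this was within tolerance and I did not correct it.

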